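Breakfast row into the new rack, reversed

TASK

The dark old breakfast rack is being retired: move the salt shaker, honey jar, egg cup and kitchen timer across to the light wooden rack with the steel hoops, one in the middle of each of its four places, all standing upright. The new rack will be served from its far side, so reverse the row: what stands leftmost in the old rack must end rightmost in the new one, and so on for all four. Never tip anything over, and leave the pepper mill, the cup and the lemon where they are.

Things in the scene. Friction and masses are not known exactly. Their poses are not given: they have to be found in the camera images.
- old_rack: Dark wooden rack with wooden cheeks 48 mm high at its ends and a coloured mat on each place; fixed, 80 mm deep (x), 338 mm long (y). Origin: centre of its underside on the worktop; x away from the robot, y along the row to the robot's left. Deck 20 mm up, no front or back walls; places centred at y = +120, +40, -40, -120 mm, x = 0, parted by flush dark lines. Left or right of the new rack.
- new_rack: Light wooden rack, empty, with steel hoops 49 mm high at y = +157 and -157 mm; fixed, 80 mm deep (x), 320 mm long (y). Origin: centre of its underside on the worktop; x away from the robot, y along the row to the robot's left. Deck 20 mm up, no front or back walls; places centred at y = +120, +40, -40, -120 mm, x = 0, parted by flush dark lines. Left or right of the old rack.
- salt_shaker: Glass shaker with a grey domed top, round, 44 mm across up to 66 mm height, then narrowing to 34 mm, 90 mm tall, 70 to 130 g. Can be gripped across the body about 55 mm up. Stands with a slight lean (0.04 rad). Origin: centre of its underside, z up.
- honey_jar: Small glass jar with a gold lid and amber content, 55 x 59 mm across, 75 mm tall, 130 to 250 g, any yaw. Can be gripped across it about 50 mm up. Origin: centre of its underside, z up.
- egg_cup: White china egg cup, round, rim 49 mm across, narrow waist, foot 44 mm across, 61 mm tall, hollow from 46 mm up, 50 to 90 g. Can be gripped from outside just below the rim, about 50 mm up. Origin: centre of its underside, z up.
- timer: Wind-up kitchen timer, round: blue base 68 mm across up to 28 mm height, white dome over it 64 mm across, a grip bar (42 x 8 mm) on top, 57 mm tall, 100 to 180 g; the dial does not turn. Can be gripped across the blue base about 22 mm up. Origin: centre of its underside, z up.
- mat_blue: Blue silicone mat, 72 x 72 x 3 mm, fixed on the deck of the old rack, filling one place (origin: centre of its underside). At the start the salt shaker stands on it, within 4 mm of its centre, so that it shows afterwards where that thing stood. It stays where it is
- mat_yellow: Yellow silicone mat, 72 x 72 x 3 mm, fixed on the deck of the old rack, filling one place (origin: centre of its underside). At the start the honey jar stands on it, within 4 mm of its centre, so that it shows afterwards where that thing stood. It stays where it is
- mat_red: Red silicone mat, 72 x 72 x 3 mm, fixed on the deck of the old rack, filling one place (origin: centre of its underside). At the start the egg cup stands on it, within 4 mm of its centre, so that it shows afterwards where that thing stood. It stays where it is
- mat_green: Green silicone mat, 72 x 72 x 3 mm, fixed on the deck of the old rack, filling one place (origin: centre of its underside). At the start the timer stands on it, within 4 mm of its centre, so that it shows afterwards where that thing stood. It stays where it is
- pepper_mill: Bystander: dark wooden pepper mill, 58 mm across, 130 mm tall, loose, behind the right rack, below a wall cabinet (front at world x = 0.60 m, underside 0.42 m up: keep the wrist clear of it). Origin: centre of its underside, z up.
- espresso_cup: Bystander: small white cup with a diamond pattern, 60 x 83 x 52 mm with its handle, loose, behind the gap between the racks. Origin: centre of its underside, z up.
- lemon: Bystander: yellow lemon, 56 x 84 x 55 mm, loose, behind the left rack. Origin: at the start the centre of its underside; it turns with the lemon.

How it is judged:
At the end, for the whole second after the job is handed in: Each thing is released, at rest and upright (0.15 rad) on the new rack's deck, within 15 mm across and along of its place's centre; what stood in the old rack's place at y is in the new rack's place at -y. Pepper mill, cup and lemon are within 30 mm of where they stood (x of salt_shaker in the frame of new_rack between -0.015 and 0.015 m and z of salt_shaker in the frame of new_rack between 0.014 and 0.026 m and ((y of mat_blue in the frame of old_rack between 0.1 and 0.14 m and y of salt_shaker in the frame of new_rack between -0.135 and -0.105 m) or (y of mat_blue in the frame of old_rack between 0.02 and 0.06 m and y of salt_shaker in the frame of new_rack between -0.055 and -0.025 m) or (y of mat_blue in the frame of old_rack between -0.06 and -0.02 m and y of salt_shaker in the frame of new_rack between 0.025 and 0.055 m) or (y of mat_blue in the frame of old_rack between -0.14 and -0.1 m and y of salt_shaker in the frame of new_rack between 0.105 and 0.135 m)) and angle between each of salt_shaker, honey_jar, egg_cup, timer's own z axis and vertical below 0.15 rad and linear speed of each of salt_shaker, honey_jar, egg_cup, timer below 0.02 m/s and angular speed of each of salt_shaker, honey_jar, egg_cup, timer below 0.2 rad/s and x of honey_jar in the frame of new_rack between -0.015 and 0.015 m and z of honey_jar in the frame of new_rack between 0.014 and 0.026 m and ((y of mat_yellow in the frame of old_rack between 0.1 and 0.14 m and y of honey_jar in the frame of new_rack between -0.135 and -0.105 m) or (y of mat_yellow in the frame of old_rack between 0.02 and 0.06 m and y of honey_jar in the frame of new_rack between -0.055 and -0.025 m) or (y of mat_yellow in the frame of old_rack between -0.06 and -0.02 m and y of honey_jar in the frame of new_rack between 0.025 and 0.055 m) or (y of mat_yellow in the frame of old_rack between -0.14 and -0.1 m and y of honey_jar in the frame of new_rack between 0.105 and 0.135 m)) and x of egg_cup in the frame of new_rack between -0.015 and 0.015 m and z of egg_cup in the frame of new_rack between 0.014 and 0.026 m and ((y of mat_red in the frame of old_rack between 0.1 and 0.14 m and y of egg_cup in the frame of new_rack between -0.135 and -0.105 m) or (y of mat_red in the frame of old_rack between 0.02 and 0.06 m and y of egg_cup in the frame of new_rack between -0.055 and -0.025 m) or (y of mat_red in the frame of old_rack between -0.06 and -0.02 m and y of egg_cup in the frame of new_rack between 0.025 and 0.055 m) or (y of mat_red in the frame of old_rack between -0.14 and -0.1 m and y of egg_cup in the frame of new_rack between 0.105 and 0.135 m)) and x of timer in the frame of new_rack between -0.015 and 0.015 m and z of timer in the frame of new_rack between 0.014 and 0.026 m and ((y of mat_green in the frame of old_rack between 0.1 and 0.14 m and y of timer in the frame of new_rack between -0.135 and -0.105 m) or (y of mat_green in the frame of old_rack between 0.02 and 0.06 m and y of timer in the frame of new_rack between -0.055 and -0.025 m) or (y of mat_green in the frame of old_rack between -0.06 and -0.02 m and y of timer in the frame of new_rack between 0.025 and 0.055 m) or (y of mat_green in the frame of old_rack between -0.14 and -0.1 m and y of timer in the frame of new_rack between 0.105 and 0.135 m)) and distance of each of pepper_mill, espresso_cup, lemon from where it was at the start of the episode below 0.03 m); the robot touches nothing.
It fails at once if one of the four things is tipped over (more than 0.8 rad) (angle between any of salt_shaker, honey_jar, egg_cup, timer's own z axis and vertical above 0.8 rad).
It fails at once if the pepper mill, the cup or the lemon is moved by more than 50 mm (distance of any of pepper_mill, espresso_cup, lemon from where it was at the start of the episode above 0.05 m).
It also fails if it takes over 117 s, if anything falls off the work surface, if the arm or the gripper's body presses on something with over 40 N, if the wrist force passes 120 N, or if a joint passes its speed limit or range.

ROBOT

A 6-joint arm with a two-finger parallel gripper is mounted at the origin on a cart in front of the work surface, level with it; the furniture and walls round the work are solid. World frame = base frame: x ahead of the robot, y to its left, z up, the work surface at z = 0. Lengths are in m, angles in rad, forces in N, time in s.
With the tool pointing down it reaches from about 0.35 to 0.775 m from the base axis. Payload 5.5 kg.
Tool frame: the origin (TCP) lies at the very end of the fingers, on their centre line; the grasp point (between the pads) lies env.hold_point_z behind it (env.hold_point_z is the distance from the TCP to the grasp point, in m); z points along the fingers, y is the line along which they close (so a half turn about z gives the same grasp; the last joint's range is limited). The gripper opens to 85 mm and grips with 20 to 120 N. Pads are 22 mm wide; open, the fingers measure 114 mm over their backs; the gripper's body (76 mm by 85 mm) begins 54 mm behind the grasp point. The pads swing forward as they close: fully open they stand 13 mm farther back than shut.
Start: joints at [1.163, 0.313, 0.046, 1.304, 0, 1.431], TCP at [0.152, 0.555, 0.196] pointing down, gripper open.
Joint ranges: [-2.76, 2.76], [-0.86, 1.69], [-1.03, 1.26], [-2.2, 2.34], [-1.47, 1.5], [-3.14, 3.14]. Speed limits (rad/s): [2.57, 2.57, 3.14, 3.14, 3.14, 3.14].

INTERFACE

Orientations are given as a unit quaternion [w, x, y, z].
In Python, from workcell import env gives the robot as it stands.
- The arm moves only by the tool carry_out, never from a script. Its argument "steps" is a list of rows, each a list of 3 entries, a list of its own where there are three numbers: the turn, a rotation vector about the tool's x, y, z in degrees, then the shift along the tool's x, y, z in cm, then the closure in counts, from 0 (fully open) to 255 (shut). A call has exactly 8 rows; each row is the pose to reach, as a shift and turn from the pose commanded when the call began, along the tool's axes at that moment; what a row does not reach only later rows make up. A row lasts 1/8 s, in which the tool goes at most 62.5 mm and 10.7 degrees, less where a joint would pass 70% of its speed; a pose out of reach is approached as far as the arm can. A call with a gripper value outside its range is refused whole. The fingers move at their own pace and stop on an object; "force" is the grip in N (left out, the last holds). Time passes only in rows, so rows that repeat a pose let the fingers close, or fill a call up. It gives the time, the measured TCP pose, the force, the opening and the grip force at its end, in the units of the state.
- env.get_state(): the state, without advancing time (a new reading comes with each control period).
- env.read_camera(name): name is "scene" or "top" or "wrist"; returns (picture, depth): 400x640x3 uint8, red, green, blue; 400x640 float32, m along the optical axis (not along the pixel's ray), 0 where there is no reading.
- env.get_calibration(name): a dict with "fx", "fy", "cx", "cy" (pixels), "origin" and "orientation" of the camera in the world. Camera axes: x right, y up, looking along -z (the intrinsics and any distortion apply to the point x, -y, -z); pixel columns grow to the right and rows downward; lengths in m; the calibration is good to about 2 mm. A picture is of the moment at which its call begins: read the wrist's pose just before it. get_calibration takes no time and is no camera call; for the wrist camera it gives the pose at the moment of the call.
- env.hand_in(): hands the job in; it is judged then, once.
The state is a dict: "clock": time; "joint_pos": joint angles; "qvel": joint speeds; "tau": joint torques, N m; "tcp_pos": TCP position; "orientation": TCP orientation; "wrist_force": force on the tool from outside, world axes, zero at the start; "ft_torque": the same for the moment, N m; "finger_gap": finger opening in m; "grip_force": force on a finger pad.
Only numpy, scipy, OpenCV 4.12 (cv2) and the standard library are available. Lean on these libraries where they do the work, as an engineer would, in place of code of your own. Each camera call takes 0.05 s, during which the arm holds its last target. There are 200 camera calls.

## Working session

There is one attempt and no reset: what is moved stays moved. The work goes in short steps, Python scripts to look and compute and a tool call to move; the robot and the scene stay as the last step left them, time stands still between calls to the robot, and variables do not carry over. Pictures are saved under pics/ and viewed, at most 14 in all, crops included, and the job is handed in when it is done.

Besides the shell and the picture viewer there is one more tool, called as name([rows], argument=value, ...), one row to a line, values as JSON. carry_out: Moves the arm, as the interface text tells. Its arguments: {"type":"object","properties":{"steps":{"type":"array","items":{"type":"array"}},"force":{"type":"number"}},"required":["steps"]}

```bash
mkdir -p pics
cat > h.py <<'E'
import numpy as np, cv2
from scipy.spatial.transform import Rotation as R
from workcell import env
def rot(q): return R.from_quat([q[1],q[2],q[3],q[0]]).as_matrix()
def world(c,d):
    v,u=np.mgrid[0:400,0:640]
    p=np.stack([(u-c['cx'])/c['fx']*d,-(v-c['cy'])/c['fy']*d,-d],-1)
    return p@rot(c['orientation']).T+np.array(c['origin'])
def look(n,save=None):
    c=env.get_calibration(n); im,d=env.read_camera(n)
    if save: cv2.imwrite('pics/'+save,im[...,::-1])
    return im,d,world(c,d),c
E
python3 - <<'E'
from h import *
print(env.get_state(), env.hold_point_z)
for n in('scene','top'):
    im,d,w,c=look(n,n+'0.png'); print(n,c); np.savez(n,im=im,d=d,w=w)
E
```

```text
{'clock': 0.0, 'joint_pos': array([ 1.16341668e+00,  3.14002983e-01,  4.49730288e-02,  1.30359658e+00,
       -3.94965251e-06,  1.43120351e+00]), 'qvel': array([ 0.00087879,  0.00025927,  0.00084314, -0.00053685,  0.00032747,
       -0.00062056]), 'tau': array([-1.37457471e-03, -4.80625212e+01,  2.98536712e+01,  1.95528113e-02,
       -6.87603233e-05, -1.27309380e-05]), 'tcp_pos': array([0.15191955, 0.55396973, 0.19500503]), 'orientation': array([-2.45258047e-04,  1.33493653e-01,  9.91049246e-01, -8.81625104e-04]), 'wrist_force': array([-0.71697483,  0.70249453, -0.35936425]), 'ft_torque': array([0.01283021, 0.04625112, 0.03544974]), 'grip_force': 0.0, 'finger_gap': 0.08548046763295719} 0.0187
scene {'fx': 432.3645989190187, 'fy': 432.3645989190187, 'cx': 318.19193932813505, 'cy': 196.87106979946316, 'origin': array([-0.38783985, -0.71178858,  0.63410673]), 'orientation': array([ 0.77152617,  0.47154741, -0.23393778, -0.35730033])}
top {'fx': 423.76129240997307, 'fy': 423.76129240997307, 'cx': 318.9750170457231, 'cy': 202.4226645531318, 'origin': array([0.35657477, 0.01688363, 1.05696044]), 'orientation': array([-0.69765195, -0.05767156,  0.05700905,  0.71183265])}
```

View pics/top0.png

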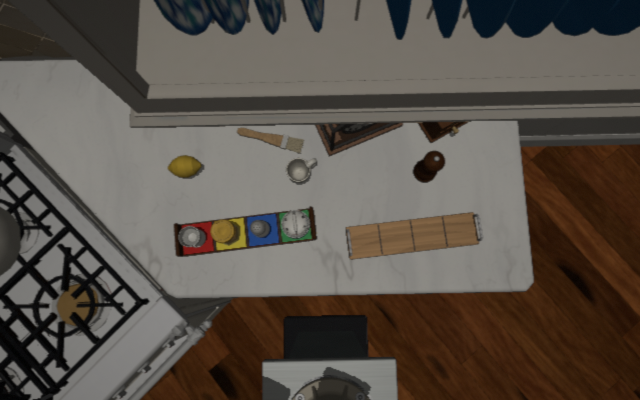

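View pics/scene0.png

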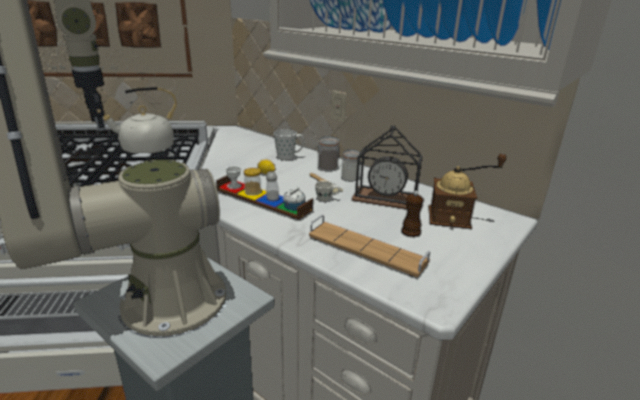

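Top view: the row from the left is egg cup (190,237), honey (225,232), salt (261,228), timer (296,223). The new rack lies to the right, from about (347,242) to (480,228). Next I'll measure from depth.

Run:
```python
from h import *
z=np.load('top.npz'); w=z['w']; im=z['im']; H=w[...,2]
def rect(m):
    p=w[m][:,:2].astype(np.float32); (c,s,a)=cv2.minAreaRect(p*1000); return np.round(c,1),np.round(s,1),round(a,2),len(p)
for name,(u0,u1,v0,v1) in dict(old=(165,322,195,265),new=(340,487,205,268)).items():
    sl=np.zeros(H.shape,bool); sl[v0:v1,u0:u1]=1
    m=sl&(H>.011)&(H<.06); n,l,s,_=cv2.connectedComponentsWithStats(m.astype(np.uint8)); k=1+np.argmax(s[1:,4]); 
    print(name,rect(l==k),rect((l==k)&(H<.03)),'medz',np.median(H[(l==k)&(H<.03)]))
print('table z',np.median(H[265:285,250:330]))
for n,u,v in(('egg',191,237),('honey',224,231),('salt',260,228),('timer',296,223),('mill',428,168),('cup',299,170),('lemon',185,166)):
    b=w[v-14:v+15,u-14:u+15].reshape(-1,3); top=np.percentile(b[:,2],97); t=b[b[:,2]>top-.012]; print(n,np.round(t.mean(0),4),round(top,3))
cr=im[190:275,160:495][...,::-1]; cv2.imwrite('pics/crop0.png',cv2.resize(cr,(800,203),interpolation=cv2.INTER_CUBIC))
from scipy.spatial.transform import Rotation
print(rot(env.get_state()['orientation']).round(3), rot(env.get_calibration('wrist')['orientation']).round(3), env.get_calibration('wrist'))
```

```text
old (array([457.4, 197.7]), array([ 80.7, 339.1]), 6.0, 2931) (array([457.6, 195.4]), array([ 80.7, 329.1]), 6.0, 2364) medz 0.022231048447372337
new (array([ 440.9, -208.9]), array([ 80.2, 320.3]), 5.51, 4323) (array([ 440.8, -208.7]), array([ 80.2, 319.9]), 5.51, 4176) medz 0.020055576518522855
table z 0.00010220200664934342
egg [0.4417 0.3095 0.1246] 0.083
honey [0.4524 0.2362 0.1057] 0.101
salt [0.4561 0.1534 0.1348] 0.112
timer [0.4696 0.0741 0.0805] 0.079
mill [ 0.5984 -0.2448  0.1291] 0.124
cup [0.6079 0.0594 0.061 ] 0.053
lemon [0.6189 0.3454 0.0617] 0.055
[[-0.964  0.265 -0.001]
 [ 0.265  0.964 -0.002]
 [ 0.    -0.002 -1.   ]] [[ 0.266 -0.923 -0.28 ]
 [ 0.964  0.254  0.078]
 [-0.001 -0.291  0.957]] {'fx': 303.6908006834897, 'fy': 303.6908006834897, 'cx': 320.9474158221544, 'cy': 199.8767596496425, 'origin': array([0.08026417, 0.57481029, 0.37269232]), 'orientation': array([ 0.78677963, -0.1172913 , -0.08861683,  0.59947279])}
```

View pics/crop0.png

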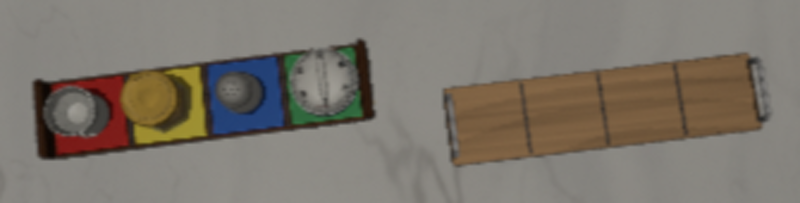

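Both measured racks match their given sizes (80×339 and 80×320 mm, deck at 20 mm). The yaws are +6.0° and +5.5°. The row from the left is egg, honey, salt, timer, so in the new rack it runs timer, salt, honey, egg. I'll move above the egg cup now.

carry_out([
  [[0,0,10],[-5,-2.2,-4.5],0],
  [[0,0,20],[-10,-4.4,-4.5],0],
  [[0,0,30],[-15,-6.6,-4.5],0],
  [[0,0,40],[-20,-8.8,-4.5],0],
  [[0,0,50],[-25,-11,-4.5],0],
  [[0,0,60],[-30,-13.2,-4.5],0],
  [[0,0,68.6],[-34.6,-15.3,-4.5],0],
  [[0,0,68.6],[-34.6,-15.3,-4.5],0],
])

```text
clock: 1.1
tcp_pos: [0.4476, 0.313, 0.24]
orientation: [0.0, 0.671, 0.742, -0.001]
wrist_force: [-0.7, 0.9, 1.1]
finger_gap: 0.0853
grip_force: 0.0
```

Run:
```python
from h import *
s=env.get_state(); print(s['clock'],s['tcp_pos'],s['joint_pos'],rot(s['orientation']).round(3))
im,d,w,c=look('wrist','w1.png'); np.savez('w1',im=im,w=w)
im,d,w,c=look('top','t1.png')
```

```text
1.1 [0.44763408 0.31300594 0.24001831] [ 4.63520342e-01  2.49426121e-01  6.71838433e-02  1.38947725e+00
 -4.71548963e-04  1.93441317e+00] [[-0.1    0.995 -0.001]
 [ 0.995  0.1   -0.001]
 [-0.001 -0.001 -1.   ]]
```

View pics/w1.png

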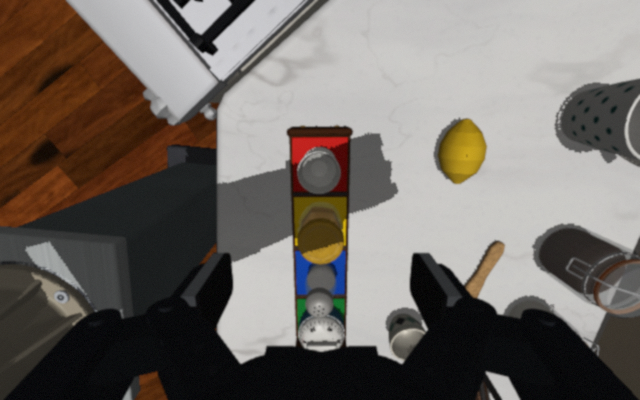

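The wrist view shows the row: egg (320,170), honey (320,232), salt (320,285), timer (320,335). The open fingers are at the bottom. Next I'll measure axes and fingertip depth.

```bash
cat >> h.py <<'E'
def circ(w,xy,z0,z1,r=.045):
    "centre and size (min enclosing circle, mm) of cloud points in a height band near xy"
    p=w.reshape(-1,3); m=(np.hypot(p[:,0]-xy[0],p[:,1]-xy[1])<r)&(p[:,2]>z0)&(p[:,2]<z1)
    q=p[m][:,:2].astype(np.float32)*1000
    if len(q)<8: return None
    c,rr=cv2.minEnclosingCircle(q); return np.round(c,1),round(2*rr,1),len(q),np.round(cv2.minAreaRect(q)[1],1)
P=dict(egg=(.445,.316),honey=(.4533,.2368),salt=(.4617,.1572),timer=(.470,.0777))
Q=dict(egg=(.4524,-.3282),honey=(.4447,-.2486),salt=(.4371,-.169),timer=(.4294,-.0894))
E
python3 - <<'E'
from h import *
z=np.load('w1.npz'); w=z['w']; wt=np.load('top.npz')['w']
B=dict(egg=(.072,.09),honey=(.088,.105),salt=(.075,.118),timer=(.04,.062))
for n in P:
  for nm,ww in(('wrist',w),('top',wt)): print(n,nm,circ(ww,P[n],*B[n]))
sl=w[100:340,285:360].reshape(-1,3); 
m=(abs(w[...,0]-.457)<.06)&(abs(w[...,1]-.197)<.19)&(w[...,2]>.012)&(w[...,2]<.03)
print('oldrack',cv2.minAreaRect(w[m][:,:2].astype(np.float32)*1000), np.median(w[m][:,2]))
f=w[250:330,170:240]; f=f[f[...,2]>.15]; print('finger L min z',np.percentile(f[:,2],[0,2,10]), 'y',np.median(f[:,1]),'xmax',f[:,0].max())
f=w[250:330,410:480]; f=f[f[...,2]>.15]; print('finger R',np.percentile(f[:,2],[0,2,10]),'xmin',f[:,0].min())
E
```

```text
egg wrist (array([443.6, 318.1]), 48.7, 440, array([47.4, 48.3]))
egg top (array([443.8, 318.4]), 49.5, 119, array([48.3, 46.3]))
honey wrist (array([453.1, 239.7]), 54.8, 1685, array([53. , 53.8]))
honey top (array([453.4, 239.1]), 55.0, 463, array([53.7, 52.9]))
salt wrist (array([460.3, 159.8]), 36.2, 864, array([31.1, 35.6]))
salt top (array([460.5, 158.1]), 35.9, 212, array([32.6, 34.7]))
timer wrist (array([470.7,  76.1]), 67.9, 525, array([66.9, 48.5]))
timer top (array([471.4,  70.5]), 76.1, 191, array([74. , 66.9]))
oldrack ((456.4305114746094, 200.33160400390625), (80.1221923828125, 332.99761962890625), 5.886704921722412) 0.021961416268731437
finger L min z [0.28721486 0.29100579 0.29699729] y 0.3193605032947295 xmax 0.4401062332749457
finger R [0.28742335 0.29135648 0.297631  ] xmin 0.4401062332749457
```

Run:
```python
from h import *
w=np.load('w1.npz')['w']
for v in range(250,325,8): print(v,[tuple(w[v,u].round(3)) for u in(205,215,225,231)])
for v in(255,262,280): print(v,[tuple(w[v,u].round(3)) for u in(412,418,425,435)])
```

```text
250 [(np.float64(0.108), np.float64(-0.092), np.float64(-0.481)), (np.float64(-0.007), np.float64(-0.321), np.float64(-0.92)), (np.float64(0.315), np.float64(0.167), np.float64(-0.002)), (np.float64(0.325), np.float64(0.169), np.float64(-0.0))]
258 [(np.float64(-0.054), np.float64(-0.367), np.float64(-0.916)), (np.float64(0.4), np.float64(0.32), np.float64(0.297)), (np.float64(0.403), np.float64(0.319), np.float64(0.294)), (np.float64(0.325), np.float64(0.155), np.float64(-0.0))]
266 [(np.float64(0.398), np.float64(0.32), np.float64(0.304)), (np.float64(0.403), np.float64(0.321), np.float64(0.305)), (np.float64(0.404), np.float64(0.316), np.float64(0.296)), (np.float64(0.404), np.float64(0.311), np.float64(0.287))]
274 [(np.float64(0.401), np.float64(0.32), np.float64(0.311)), (np.float64(0.404), np.float64(0.319), np.float64(0.308)), (np.float64(0.404), np.float64(0.312), np.float64(0.297)), (np.float64(0.405), np.float64(0.308), np.float64(0.289))]
282 [(np.float64(0.402), np.float64(0.32), np.float64(0.315)), (np.float64(0.404), np.float64(0.316), np.float64(0.31)), (np.float64(0.
[... 1316 characters left out ...]
t64(0.489), np.float64(0.327), np.float64(0.29)), (np.float64(0.49), np.float64(0.329), np.float64(0.295)), (np.float64(0.492), np.float64(0.33), np.float64(0.296)), (np.float64(0.633), np.float64(0.192), np.float64(0.001))]
262 [(np.float64(0.489), np.float64(0.323), np.float64(0.29)), (np.float64(0.489), np.float64(0.328), np.float64(0.298)), (np.float64(0.491), np.float64(0.329), np.float64(0.3)), (np.float64(0.495), np.float64(0.33), np.float64(0.301))]
280 [(np.float64(0.49), np.float64(0.315), np.float64(0.293)), (np.float64(0.489), np.float64(0.321), np.float64(0.301)), (np.float64(0.489), np.float64(0.325), np.float64(0.308)), (np.float64(0.49), np.float64(0.329), np.float64(0.315))]
```

carry_out([
  [[0,0,0],[0.5,-0.35,0],255],
  [[0,0,0],[0.5,-0.35,0],255],
  [[0,0,0],[0.5,-0.35,0],255],
  [[0,0,0],[0.5,-0.35,0],255],
  [[0,0,0],[0.5,-0.35,0],255],
  [[0,0,0],[0.5,-0.35,0],255],
  [[0,0,0],[0.5,-0.35,0],255],
  [[0,0,0],[0.5,-0.35,0],255],
])

```text
clock: 2.2
tcp_pos: [0.4414, 0.32, 0.2409]
orientation: [-0.0, 0.669, 0.743, 0.0]
wrist_force: [-0.1, 0.6, -0.4]
finger_gap: -0.0002
grip_force: 0.0
```

Run:
```python
from h import *
s=env.get_state(); print(s['clock'],s['tcp_pos'],s['finger_gap'])
im,d,w,c=look('wrist','w2.png')
p=w.reshape(-1,3); q=p[(np.hypot(p[:,0]-s['tcp_pos'][0],p[:,1]-s['tcp_pos'][1])<.03)&(p[:,2]>.15)]
print(len(q),np.percentile(q[:,2],[0,1,5,20]), q[q[:,2]<np.percentile(q[:,2],3)].mean(0))
```

```text
2.2 [0.44141894 0.31998443 0.24091053] -0.00016523321780457267
22578 [0.27809658 0.28577224 0.30094973 0.32671422] [0.43995652 0.33017064 0.28769071]
```

View pics/w2.png

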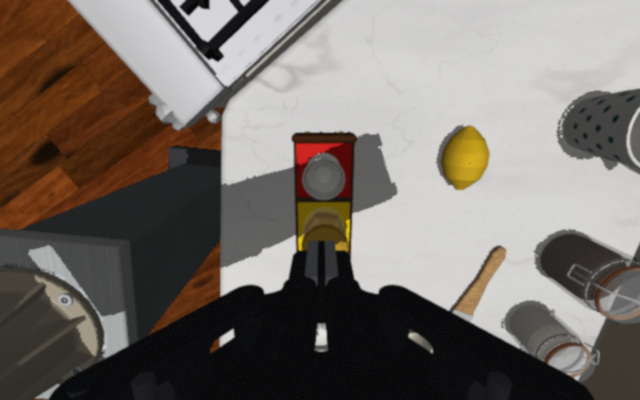

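Run:
```python
from h import *
s=env.get_state(); t=s['tcp_pos']; print(t)
im,d,w,c=look('scene','s2.png')
m=(np.hypot(w[...,0]-t[0],w[...,1]-t[1])<.035)&(w[...,2]>.13)
print(m.sum(),np.percentile(w[m][:,2],[0,2,5,20]) if m.any() else 0)
q=rot(c['orientation']).T@(t-c['origin']); u,v=c['cx']-c['fx']*q[0]/q[2],c['cy']+c['fy']*q[1]/q[2]; print(u,v)
u,v=int(u),int(v); cr=im[max(0,v-70):v+30,u-60:u+60]; cv2.imwrite('pics/s2c.png',cv2.resize(cr[...,::-1],None,fx=5,fy=5,interpolation=cv2.INTER_CUBIC)); print(max(0,v-70),u-60)
```

```text
[0.44138885 0.31997094 0.24087699]
1074 [0.27701233 0.28608557 0.29754921 0.33589354]
227.5940873054386 121.62856982885182
51 167
```

View pics/s2c.png

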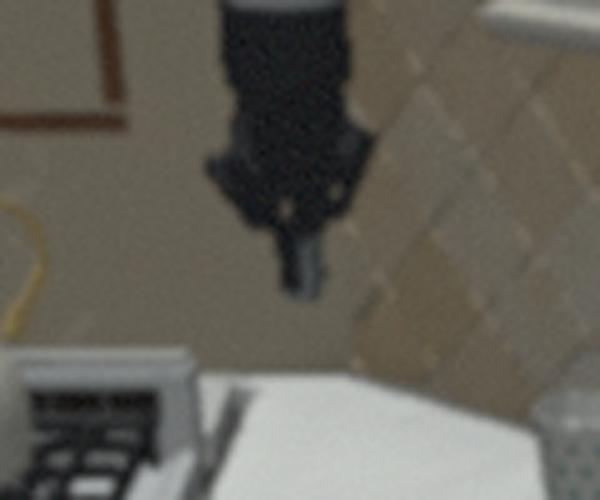

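Both cameras put the closed fingertips about 36 mm above the reported TCP, and about 47 mm above it when open. I'll plan heights from the tips as seen. Next I open, align and go down just above the egg cup.

carry_out([
  [[0,0,0],[-0.2,0.2,0],0],
  [[0,0,0],[-0.2,0.2,0],0],
  [[0,0,0],[-0.2,0.2,4],0],
  [[0,0,0],[-0.2,0.2,8],0],
  [[0,0,0],[-0.2,0.2,13],0],
  [[0,0,0],[-0.2,0.2,18],0],
  [[0,0,0],[-0.2,0.2,18],0],
  [[0,0,0],[-0.2,0.2,18],0],
])

```text
clock: 3.3
tcp_pos: [0.4446, 0.3188, 0.0626]
orientation: [0.0, 0.669, 0.743, 0.001]
wrist_force: [0.4, 0.0, 1.7]
finger_gap: 0.0856
grip_force: 0.0
```

```bash
cat >> h.py <<'E'
def fingers(w,t):
    "inner faces and tip height of the open fingers"
    M=rot(env.get_state()['orientation']); q=(w.reshape(-1,3)-t)@M
    for sgn in(-1,1):
        f=q[(q[:,1]*sgn>.015)&(q[:,1]*sgn<.06)&(abs(q[:,0])<.016)&(q[:,2]>-.09)&(q[:,2]<-.03)]
        print('finger',sgn,len(f),'inner y',np.percentile(f[:,1]*sgn,3).round(4),'tip z',np.percentile(-f[:,2],[1,4]).round(4)+t[2].round(4),'x',np.percentile(f[:,0],[2,98]).round(4))
E
python3 - <<'E'
from h import *
s=env.get_state(); t=s['tcp_pos']; print(s['clock'],t,s['finger_gap'],s['wrist_force'])
im,d,w,c=look('wrist','w3.png'); fingers(w,t); print(circ(w,P['egg'],.072,.09,.03)); print(circ(w,P['honey'],.088,.105,.04))
E
```

```text
3.3 [0.44456283 0.31879179 0.06255291] 0.08562109960836872 [0.40084172 0.02644128 1.74140378]
finger -1 2783 inner y 0.0426 tip z [0.1122 0.1146] x [-0.0086  0.0129]
finger 1 2791 inner y 0.0421 tip z [0.112  0.1146] x [-0.0087  0.0128]
(array([443.7, 318. ]), 49.1, 2013, array([48.1, 48.1]))
(array([451.3, 255.7]), 42.1, 905, array([42.1, 11.3]))
```

View pics/w3.png

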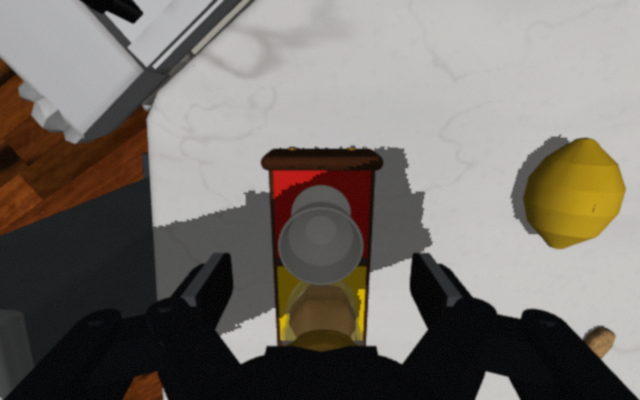

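carry_out([
  [[0,0,0],[0,0,2.5],0],
  [[0,0,0],[0,0,4.9],0],
  [[0,0,0],[0,0,4.9],0],
  [[0,0,0],[0,0,4.9],255],
  [[0,0,0],[0,0,4.9],255],
  [[0,0,0],[0,0,4.9],255],
  [[0,0,0],[0,0,4.9],255],
  [[0,0,0],[0,0,4.9],255],
], force=35)

```text
clock: 4.35
tcp_pos: [0.4447, 0.3191, 0.0138]
orientation: [0.0, 0.669, 0.744, 0.002]
wrist_force: [-0.7, 0.1, 5.8]
finger_gap: 0.0457
grip_force: 34.8
```

carry_out([
  [[0,0,0],[0,0,-3],255],
  [[0,0,0],[0,0,-8],255],
  [[0,0,0],[0,0,-13],255],
  [[0,0,0],[-3,-0.3,-15],255],
  [[0,0,0],[-8,-0.8,-15],255],
  [[0,0,0],[-13,-1.2,-15],255],
  [[0,0,0],[-18,-1.7,-15],255],
  [[0,0,0],[-23,-2.2,-15],255],
])

```text
clock: 5.35
tcp_pos: [0.446, 0.0858, 0.1627]
orientation: [0.001, 0.669, 0.744, 0.001]
wrist_force: [0.9, 0.2, -0.5]
finger_gap: 0.0461
grip_force: 36.0
```

carry_out([
  [[0,0,0],[-5.5,-0.5,0],255],
  [[0,0,0],[-11,-1,0],255],
  [[0,0,0],[-16.5,-1.6,0],255],
  [[0,0,0],[-22,-2.1,0],255],
  [[0,0,0],[-27.5,-2.6,0],255],
  [[0,0,0],[-33,-3.1,0],255],
  [[0,0,0],[-38,-3.6,0],255],
  [[0,0,0],[-41.4,-3.9,0],255],
])

```text
clock: 6.35
tcp_pos: [0.4507, -0.3312, 0.1624]
orientation: [0.001, 0.669, 0.743, -0.0]
wrist_force: [0.2, 0.5, -1.0]
finger_gap: 0.0461
grip_force: 36.0
```

```bash
cat >> h.py <<'E'
def to(name_xy, off=(0,0)):
    "tool-frame shift (cm) from the measured TCP to a world xy"
    s=env.get_state(); M=rot(s['orientation']); d=np.r_[np.array(name_xy)+off,0]-np.r_[s['tcp_pos'][:2],0]
    print('clock',s['clock'],'tcp',s['tcp_pos'].round(4),'yaw y',np.degrees(np.arctan2(M[1,1],M[0,1])).round(2),'gap',s['finger_gap'].round(4),'shift cm',(M.T@d*100).round(2))
E
python3 - <<'E'
from h import *
s=env.get_state(); print(s['wrist_force'],s['grip_force'],s['joint_pos'].round(2))
to(Q['egg'])
im,d,w,c=look('wrist','w4.png'); t=env.get_state()['tcp_pos']; z0=t[2]+.058
print(circ(w,t[:2],z0-.005,z0+.02,.03))
m=(w[...,2]>.012)&(w[...,2]<.028)&(abs(w[...,0]-.44)<.07)&(abs(w[...,1]+.21)<.2); print(cv2.minAreaRect(w[m][:,:2].astype(np.float32)*1000))
E
```

```text
[ 0.1923877   0.47706904 -1.00508102] 35.99074099212885 [-0.78  0.29 -0.06  1.21 -0.    0.69]Traceback (most recent call last):
  File "<stdin>", line 3, in <module>
  File "h.py", line 30, in to
    print('clock',s['clock'],'tcp',s['tcp_pos'].round(4),'yaw y',np.degrees(np.arctan2(M[1,1],M[0,1])).round(2),'gap',s['finger_gap'].round(4),'shift cm',(M.T@d*100).round(2))
                                                                                                                      ^^^^^^^^^^^^^^^^^^^^^
AttributeError: 'float' object has no attribute 'round'
```

```bash
sed -i "s/s\['finger_gap'\].round(4)/round(s['finger_gap'],4)/" h.py
python3 - <<'E'
from h import *
to(Q['egg'])
im,d,w,c=look('wrist','w4.png'); t=env.get_state()['tcp_pos']; z0=t[2]+.058
print(circ(w,t[:2],z0-.005,z0+.02,.03))
m=(w[...,2]>.012)&(w[...,2]<.028)&(abs(w[...,0]-.44)<.07)&(abs(w[...,1]+.21)<.2); print(cv2.minAreaRect(w[m][:,:2].astype(np.float32)*1000))
E
```

```text
clock 6.35 tcp [ 0.4507 -0.3312  0.1624] yaw y 5.95 gap 0.0461 shift cm [ 0.28  0.2  -0.  ]
(array([ 450.2, -329. ]), 55.2, 7008, array([52.9, 48.2]))
((445.8382568359375, -264.4495849609375), (80.20189666748047, 207.60104370117188), 5.477574825286865)
```

View pics/w4.png

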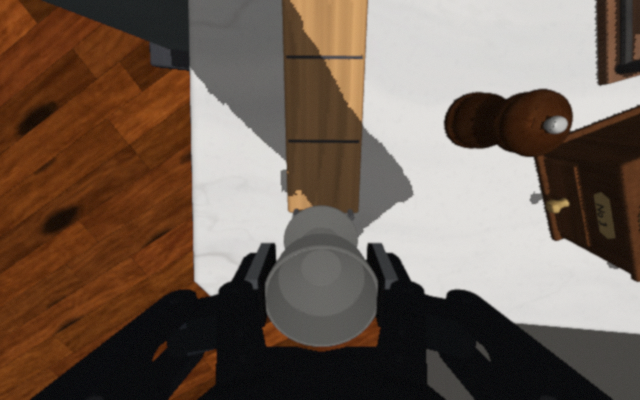

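carry_out([
  [[0,0,0],[0.35,0.2,2],255],
  [[0,0,0],[0.35,0.2,6],255],
  [[0,0,0],[0.35,0.2,10],255],
  [[0,0,0],[0.35,0.2,13],255],
  [[0,0,0],[0.35,0.2,14.3],255],
  [[0,0,0],[0.35,0.2,15.1],255],
  [[0,0,0],[0.35,0.2,15.1],255],
  [[0,0,0],[0.35,0.2,15.1],255],
])

```text
clock: 7.4
tcp_pos: [0.4532, -0.3255, 0.0119]
orientation: [0.001, 0.669, 0.743, 0.0]
wrist_force: [0.9, 0.2, -0.7]
finger_gap: 0.0461
grip_force: 36.0
```

Run:
```python
from h import *
s=env.get_state(); print(s['wrist_force']); to(Q['egg'])
```

```text
[ 0.85949002  0.22815962 -0.70148356]
clock 7.4 tcp [ 0.4532 -0.3255  0.0119] yaw y 6.06 gap 0.0461 shift cm [-0.26 -0.11  0.  ]
```

carry_out([
  [[0,0,0],[-0.15,0,0],255],
  [[0,0,0],[-0.15,0,0.1],255],
  [[0,0,0],[-0.15,0,0.1],0],
  [[0,0,0],[-0.15,0,0.1],0],
  [[0,0,0],[-0.15,0,0.1],0],
  [[0,0,0],[-0.15,0,0.1],0],
  [[0,0,0],[-0.15,0,-4],0],
  [[0,0,0],[-0.15,0,-8],0],
])

```text
clock: 8.4
tcp_pos: [0.4522, -0.3259, 0.0912]
orientation: [-0.001, 0.669, 0.743, 0.0]
wrist_force: [-0.1, -0.5, 0.5]
finger_gap: 0.0856
grip_force: 0.0
```

Run:
```python
from h import *
to(P['honey'])
im,d,w,c=look('wrist'); print('egg',circ(w,Q['egg'],.069,.088,.04))
im,d,w,c=look('top'); print('egg',circ(w,Q['egg'],.069,.088,.03))
for n,b in dict(honey=(.088,.105),salt=(.075,.118),timer=(.04,.062)).items(): print(n,circ(w,P[n],*b))
# jar yaw from body slice
z=np.load('w1.npz')['w'].reshape(-1,3); 
for a,b in((.03,.08),(.09,.105)):
    m=(np.hypot(z[:,0]-.4532,z[:,1]-.2394)<.038)&(z[:,2]>a)&(z[:,2]<b); print(cv2.minAreaRect(z[m][:,:2].astype(np.float32)*1000),m.sum())
```

```text
clock 8.4 tcp [ 0.4522 -0.3259  0.0912] yaw y 6.05 gap 0.0856 shift cm [55.95  6.05  0.07]
egg (array([ 452.4, -327.8]), 49.2, 1374, array([48.1, 48. ]))
egg (array([ 453.2, -327.1]), 49.9, 127, array([48.5, 47.1]))
honey (array([453.3, 238.6]), 55.2, 462, array([53.7, 53. ]))
salt (array([460.7, 158.5]), 36.0, 211, array([33.1, 35.4]))
timer (array([470.9,  70.5]), 76.0, 189, array([74.1, 67. ]))
((452.8467712402344, 252.2694854736328), (58.63418197631836, 26.698436737060547), 1.0524475574493408) 575
((453.627685546875, 239.83404541015625), (53.042747497558594, 53.81354522705078), 46.49726486206055) 1655
```

Egg cup is at (452.4, −327.8) mm, with the target at (452.4, −328.2). Next is the honey jar.

carry_out([
  [[0,0,0],[2,0.2,-3],0],
  [[0,0,0],[7,0.7,-3],0],
  [[0,0,0],[13,1.4,-3],0],
  [[0,0,0],[19,2,-3],0],
  [[0,0,0],[25,2.7,-3],0],
  [[0,0,0],[31,3.3,-3],0],
  [[0,0,0],[37,4,-3],0],
  [[0,0,0],[43,4.6,-3],0],
])

```text
clock: 9.5
tcp_pos: [0.4526, 0.108, 0.1205]
orientation: [0.0, 0.669, 0.743, 0.0]
wrist_force: [1.2, 0.2, -0.1]
finger_gap: 0.0851
grip_force: 0.0
```

carry_out([
  [[0,0,0],[6,0.7,0],0],
  [[0,0,0],[11,1.2,0],0],
  [[0,0,0],[13.2,1.5,2],0],
  [[0,0,0],[13.2,1.5,4],0],
  [[0,0,0],[13.2,1.5,5],0],
  [[0,0,0],[13.2,1.5,5],0],
  [[0,0,0],[13.2,1.5,5],0],
  [[0,0,0],[13.2,1.5,5],0],
])

```text
clock: 10.5
tcp_pos: [0.4547, 0.2388, 0.0717]
orientation: [0.0, 0.669, 0.743, 0.001]
wrist_force: [0.5, -0.4, 0.4]
finger_gap: 0.0854
grip_force: 0.0
```

Run:
```python
from h import *
im,d,w,c=look('wrist'); s=env.get_state(); fingers(w,s['tcp_pos']); r=circ(w,(.4532,.2392),.085,.106,.032); print(r); to(r[0]/1000)
```

```text
finger -1 2782 inner y 0.0427 tip z [0.1211 0.1239] x [-0.0086  0.0128]
finger 1 2790 inner y 0.042 tip z [0.1212 0.1238] x [-0.0087  0.0127]
(array([453.5, 239.4]), 55.0, 7218, array([54.2, 53.7]))
clock 10.55 tcp [0.4547 0.2388 0.0717] yaw y 6.02 gap 0.0855 shift cm [ 0.07 -0.11 -0.  ]
```

carry_out([
  [[0,0,0],[0,-0.1,3],0],
  [[0,0,0],[0,-0.1,5.9],0],
  [[0,0,0],[0,-0.1,5.9],0],
  [[0,0,0],[0,-0.1,5.9],255],
  [[0,0,0],[0,-0.1,5.9],255],
  [[0,0,0],[0,-0.1,5.9],255],
  [[0,0,0],[0,-0.1,5.9],255],
  [[0,0,0],[0,-0.1,5.9],255],
], force=45)

```text
clock: 11.55
tcp_pos: [0.4543, 0.2392, 0.0141]
orientation: [0.001, 0.669, 0.744, 0.001]
wrist_force: [-0.9, -1.4, 6.3]
finger_gap: 0.0561
grip_force: 46.4
```

Run:
```python
from h import *
print(env.get_state()['wrist_force']); to(Q['honey'])
```

```text
[-0.93086322 -1.41995266  6.34222769]
clock 11.55 tcp [0.4543 0.2392 0.0141] yaw y 6.07 gap 0.0561 shift cm [-48.41  -6.11  -0.05]
```

carry_out([
  [[0,0,0],[0,0,-3],255],
  [[0,0,0],[0,0,-8],255],
  [[0,0,0],[0,0,-13],255],
  [[0,0,0],[-3,-0.4,-15],255],
  [[0,0,0],[-8,-1,-15],255],
  [[0,0,0],[-13,-1.6,-15],255],
  [[0,0,0],[-18,-2.3,-15],255],
  [[0,0,0],[-23,-2.9,-15],255],
])

```text
clock: 12.55
tcp_pos: [0.4484, 0.0055, 0.163]
orientation: [0.001, 0.669, 0.744, 0.001]
wrist_force: [1.2, -0.3, -2.5]
finger_gap: 0.0557
grip_force: 48.9
```

carry_out([
  [[0,0,0],[-5,-0.6,0],255],
  [[0,0,0],[-10,-1.3,0],255],
  [[0,0,0],[-15,-1.9,0],255],
  [[0,0,0],[-20,-2.5,0],255],
  [[0,0,0],[-24,-3.1,0],255],
  [[0,0,0],[-25.4,-3.2,2],255],
  [[0,0,0],[-25.4,-3.2,6],255],
  [[0,0,0],[-25.4,-3.2,10],255],
])

```text
clock: 13.55
tcp_pos: [0.4439, -0.2498, 0.062]
orientation: [0.001, 0.669, 0.743, 0.0]
wrist_force: [1.1, -0.6, -2.4]
finger_gap: 0.0558
grip_force: 48.9
```

Run:
```python
from h import *
print(env.get_state()['wrist_force'],env.get_state()['grip_force']); to(Q['honey'])
im,d,w,c=look('wrist'); t=env.get_state()['tcp_pos']; print(circ(w,t[:2],t[2]+.067,t[2]+.095,.032), np.percentile(w[(np.hypot(w[...,0]-t[0],w[...,1]-t[1])<.018)][:,2],[5,50,95]))
```

```text
[ 1.05862579 -0.64167309 -2.43563937] 48.94248750060797
clock 13.55 tcp [ 0.4439 -0.2498  0.062 ] yaw y 6.01 gap 0.0558 shift cm [ 0.11  0.09 -0.  ]
(array([ 440.8, -244.8]), 63.5, 14431, array([62.3, 42.4])) [0.14383114 0.14565627 0.18534111]
```

carry_out([
  [[0,0,0],[0.1,0.1,3],255],
  [[0,0,0],[0.1,0.1,4.6],255],
  [[0,0,0],[0.1,0.1,5.05],255],
  [[0,0,0],[0.1,0.1,5.05],255],
  [[0,0,0],[0.1,0.1,5.05],0],
  [[0,0,0],[0.1,0.1,5.05],0],
  [[0,0,0],[0.1,0.1,5.05],0],
  [[0,0,0],[0.1,0.1,5.05],0],
])

```text
clock: 14.6
tcp_pos: [0.4444, -0.2479, 0.0116]
orientation: [0.0, 0.669, 0.743, 0.0]
wrist_force: [-0.2, -0.0, 0.1]
finger_gap: 0.0854
grip_force: 0.0
```

carry_out([
  [[0,0,0],[0,0,-3],0],
  [[0,0,0],[0,0,-7],0],
  [[0,0,0],[0,0,-11],0],
  [[0,0,0],[5,0.6,-13],0],
  [[0,0,0],[11,1.3,-13],0],
  [[0,0,0],[17,2,-13],0],
  [[0,0,0],[23,2.8,-13],0],
  [[0,0,0],[28,3.4,-13],0],
])

```text
clock: 15.6
tcp_pos: [0.4483, 0.0363, 0.1416]
orientation: [0.0, 0.669, 0.744, 0.0]
wrist_force: [1.0, -0.5, 0.5]
finger_gap: 0.0852
grip_force: 0.0
```

Run:
```python
from h import *
to((.4605,.159))
im,d,w,c=look('top'); print('honey',circ(w,Q['honey'],.085,.105,.04)); print('egg',circ(w,Q['egg'],.069,.088,.03))
for a,b in((.105,.116),(.09,.1),(.075,.09),(.05,.075)): print('salt',a,circ(w,P['salt'],a,b))
```

```text
clock 15.6 tcp [0.4483 0.0363 0.1416] yaw y 6.09 gap 0.0852 shift cm [12.07  2.52  0.  ]
honey (array([ 444.3, -247.5]), 55.6, 463, array([53.4, 52.6]))
egg (array([ 452.5, -326.8]), 49.4, 126, array([47.4, 46.8]))
salt 0.105 None
salt 0.09 None
salt 0.075 None
salt 0.05 None
```

carry_out([
  [[0,0,0],[5,1,0],0],
  [[0,0,0],[10,2,0],0],
  [[0,0,0],[12,2.5,2],0],
  [[0,0,0],[12,2.5,4],0],
  [[0,0,0],[12,2.5,5.5],0],
  [[0,0,0],[12,2.5,5.5],0],
  [[0,0,0],[12,2.5,5.5],0],
  [[0,0,0],[12,2.5,5.5],0],
])

```text
clock: 16.65
tcp_pos: [0.4615, 0.156, 0.0873]
orientation: [0.0, 0.669, 0.743, 0.001]
wrist_force: [0.0, -0.0, -0.2]
finger_gap: 0.0855
grip_force: 0.0
```

Run:
```python
from h import *
im,d,w,c=look('wrist','w5.png'); s=env.get_state(); fingers(w,s['tcp_pos'])
for a,b in((.1,.118),(.09,.1),(.08,.09),(.06,.08)): print('salt',a,circ(w,(.461,.158),a,b,.03))
to((.4605,.159))
```

```text
finger -1 2785 inner y 0.0427 tip z [0.1367 0.1391] x [-0.0085  0.0129]
finger 1 2777 inner y 0.042 tip z [0.1368 0.1391] x [-0.0088  0.0127]
salt 0.1 (array([460., 159.]), 34.2, 2413, array([32.1, 33.6]))
salt 0.09 (array([460. , 158.9]), 34.3, 254, array([34. , 23.2]))
salt 0.08 (array([460.9, 160.7]), 34.0, 257, array([15.1, 34. ]))
salt 0.06 (array([461.3, 159.7]), 41.0, 771, array([40.5, 23.1]))
clock 16.7 tcp [0.4615 0.156  0.0872] yaw y 6.03 gap 0.0854 shift cm [ 0.31 -0.07 -0.  ]
```

View pics/w5.png

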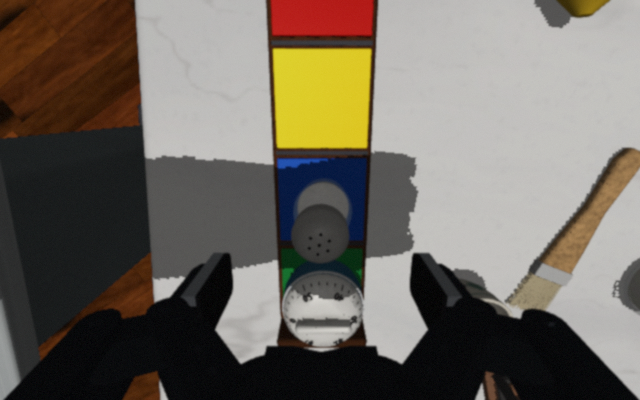

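carry_out([
  [[0,0,0],[0.2,0,3.5],0],
  [[0,0,0],[0.2,0,6.9],0],
  [[0,0,0],[0.2,0,6.9],0],
  [[0,0,0],[0.2,0,6.9],255],
  [[0,0,0],[0.2,0,6.9],255],
  [[0,0,0],[0.2,0,6.9],255],
  [[0,0,0],[0.2,0,6.9],255],
  [[0,0,0],[0.2,0,6.9],255],
], force=35)

```text
clock: 17.7
tcp_pos: [0.4621, 0.1584, 0.0192]
orientation: [0.001, 0.669, 0.743, 0.001]
wrist_force: [-1.0, -0.4, 7.0]
finger_gap: 0.0393
grip_force: 34.4
```

Run:
```python
from h import *
print(env.get_state()['wrist_force']); to(Q['salt'])
```

```text
[-0.98802542 -0.37216249  6.99763093]
clock 17.7 tcp [0.4621 0.1584 0.0192] yaw y 6.05 gap 0.0393 shift cm [-3.23e+01 -5.94e+00 -3.00e-02]
```

carry_out([
  [[0,0,0],[0,0,-1],255],
  [[0,0,0],[0,0,-3],255],
  [[0,0,0],[0,0,-6],255],
  [[0,0,0],[0,0,-9],255],
  [[0,0,0],[0,0,-12],255],
  [[0,0,0],[0,0,-15],255],
  [[0,0,0],[0,0,-15],255],
  [[0,0,0],[0,0,-15],255],
])

```text
clock: 18.7
tcp_pos: [0.4601, 0.1581, 0.1669]
orientation: [-0.0, 0.669, 0.743, -0.0]
wrist_force: [0.1, -0.1, -0.3]
finger_gap: 0.0388
grip_force: 35.0
```

Run:
```python
from h import *
print(env.get_state()['wrist_force']); to(Q['salt'])
im,d,w,c=look('wrist','w6.png'); t=env.get_state()['tcp_pos']
for a in(.07,.085): print(circ(w,t[:2],t[2]+a,t[2]+a+.013,.03))
m=np.hypot(w[...,0]-t[0],w[...,1]-t[1])<.015; print(np.percentile(w[m][:,2]-t[2],[5,50,95]))
```

```text
[ 0.08073863 -0.10090509 -0.27533552]
clock 18.7 tcp [0.4601 0.1581 0.1669] yaw y 6.05 gap 0.0388 shift cm [-32.29  -5.74   0.  ]
(array([459. , 165.3]), 55.0, 2856, array([53.9, 28.5]))
(array([458.3, 170.5]), 54.4, 5084, array([54.3, 23.4]))
[-0.14354581  0.09245568  0.12415596]
```

View pics/w6.png

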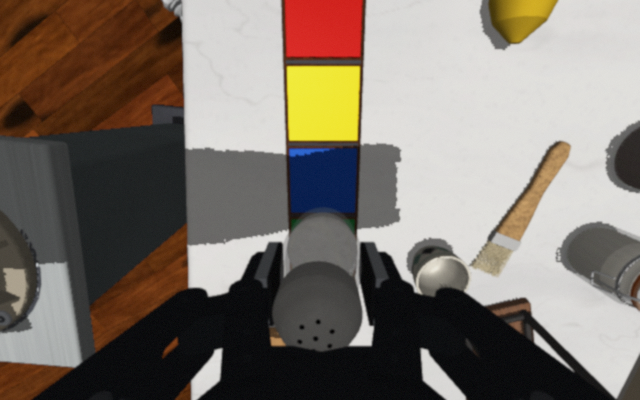

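carry_out([
  [[0,0,0],[-3,-0.5,0],255],
  [[0,0,0],[-8,-1.4,0],255],
  [[0,0,0],[-13,-2.3,0],255],
  [[0,0,0],[-18,-3.2,0],255],
  [[0,0,0],[-23,-4.1,0],255],
  [[0,0,0],[-28,-5,0],255],
  [[0,0,0],[-31.5,-5.7,0],255],
  [[0,0,0],[-32.3,-5.8,0],255],
])

```text
clock: 19.75
tcp_pos: [0.4359, -0.1706, 0.166]
orientation: [-0.001, 0.67, 0.742, -0.0]
wrist_force: [-0.2, -0.5, -0.6]
finger_gap: 0.0388
grip_force: 35.0
```

carry_out([
  [[0,0,0],[0,0,2],255],
  [[0,0,0],[0,0,6],255],
  [[0,0,0],[0,0,10],255],
  [[0,0,0],[0,0,13],255],
  [[0,0,0],[0,0,14.2],255],
  [[0,0,0],[0,0,14.6],255],
  [[0,0,0],[0,0,14.6],255],
  [[0,0,0],[0,0,14.6],255],
])

```text
clock: 20.75
tcp_pos: [0.4379, -0.1696, 0.0224]
orientation: [0.001, 0.669, 0.743, 0.0]
wrist_force: [0.5, -0.2, -0.7]
finger_gap: 0.0391
grip_force: 35.0
```

Run:
```python
from h import *
print(env.get_state()['wrist_force']); to(Q['salt'])
```

```text
[ 0.45671534 -0.23797621 -0.7053545 ]
clock 20.75 tcp [ 0.4379 -0.1696  0.0224] yaw y 6.06 gap 0.0391 shift cm [ 0.07 -0.07 -0.  ]
```

carry_out([
  [[0,0,0],[0,0,0.2],255],
  [[0,0,0],[0,0,0.4],255],
  [[0,0,0],[0,0,0.5],255],
  [[0,0,0],[0,0,0.55],255],
  [[0,0,0],[0,0,0.55],255],
  [[0,0,0],[0,0,0.55],255],
  [[0,0,0],[0,0,0.55],255],
  [[0,0,0],[0,0,0.55],255],
])

```text
clock: 21.75
tcp_pos: [0.4369, -0.1692, 0.0163]
orientation: [0.0, 0.669, 0.743, -0.0]
wrist_force: [-2.2, 0.8, 5.8]
finger_gap: 0.0392
grip_force: 36.0
```

Contact at about 6 N, so the shaker is standing on the deck. I'll release it and go back for the timer.

carry_out([
  [[0,0,0],[0,0,0],100],
  [[0,0,0],[0,0,0],0],
  [[0,0,0],[0,0,0],0],
  [[0,0,0],[0,0,0],0],
  [[0,0,0],[0,0,0],0],
  [[0,0,0],[0,0,-3],0],
  [[0,0,0],[0,0,-7],0],
  [[0,0,0],[0,0,-12],0],
])

```text
clock: 22.75
tcp_pos: [0.4362, -0.1687, 0.1364]
orientation: [-0.001, 0.669, 0.743, -0.0]
wrist_force: [1.5, -0.7, -0.6]
finger_gap: 0.0854
grip_force: 0.0
```

Run:
```python
from h import *
im,d,w,c=look('wrist','w7.png'); s=env.get_state()
for a,b in((.097,.112),(.045,.075)): print('salt',a,circ(w,Q['salt'],a,b,.035))
im,d,w,c=look('top')
print('honey',circ(w,Q['honey'],.085,.105,.03)); print('egg',circ(w,Q['egg'],.069,.088,.03))
for a,b in((.032,.05),(.05,.08)): print('timer',circ(w,P['timer'],a,b,.037))
to((.4708,.0765))
```

```text
salt 0.097 (array([ 434.5, -168.6]), 34.2, 1493, array([32.7, 33.3]))
salt 0.045 (array([ 436.2, -167.3]), 42.5, 605, array([25.4, 42.4]))
honey None
egg None
timer (array([470.9,  74.4]), 68.2, 26, array([54.4, 66.2]))
timer (array([471.1,  75.3]), 67.4, 605, array([64.5, 65. ]))
clock 22.85 tcp [ 0.4402 -0.171   0.1411] yaw y 6.06 gap 0.0853 shift cm [24.29  5.66 -0.09]
```

View pics/w7.png

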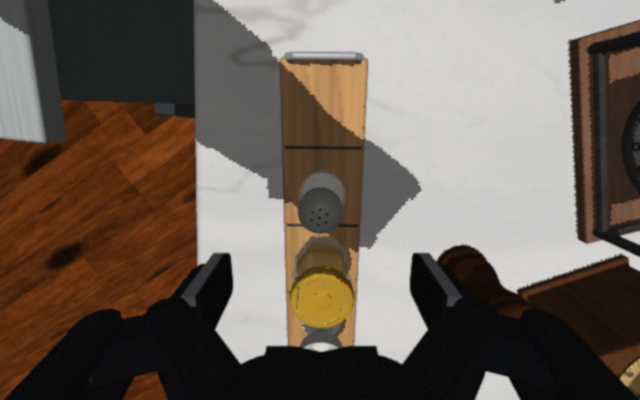

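Salt stands at about (436, −168), target (437, −169). Next is the timer, at about (471, 76).

carry_out([
  [[0,0,0],[3,0.7,0],0],
  [[0,0,0],[8,2,0],0],
  [[0,0,0],[13,3.2,0],0],
  [[0,0,0],[18,4.4,0],0],
  [[0,0,0],[23,5.7,0],0],
  [[0,0,0],[24.1,5.9,3],0],
  [[0,0,0],[24.1,5.9,7],0],
  [[0,0,0],[24.1,5.9,7],0],
])

```text
clock: 23.85
tcp_pos: [0.4668, 0.0771, 0.0631]
orientation: [-0.003, 0.668, 0.744, -0.002]
wrist_force: [-0.4, 0.1, 0.3]
finger_gap: 0.0854
grip_force: 0.0
```

Run:
```python
from h import *
im,d,w,c=look('wrist','w8.png'); s=env.get_state(); fingers(w,s['tcp_pos'])
for a,b in((.03,.05),(.05,.066),(.066,.085)): print('timer',a,circ(w,(.471,.0765),a,b,.036))
to((.471,.0765))
```

```text
finger -1 2863 inner y 0.0442 tip z [0.1127 0.1151] x [-0.0081  0.0136]
finger 1 2912 inner y 0.0405 tip z [0.1122 0.1147] x [-0.0081  0.0137]
timer 0.03 (array([468.1,  82.2]), 66.4, 459, array([66.3, 28.3]))
timer 0.05 (array([471.1,  74.9]), 67.6, 3140, array([65.2, 64.9]))
timer 0.066 (array([470.8,  75.1]), 53.1, 4452, array([51.9, 52.1]))
clock 23.9 tcp [0.4686 0.0768 0.0649] yaw y 6.07 gap 0.0852 shift cm [-0.06  0.24 -0.  ]
```

View pics/w8.png

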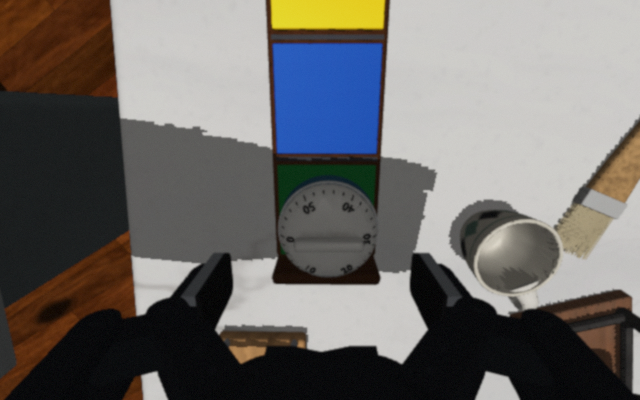

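carry_out([
  [[0,0,0],[-0.1,0.2,2],0],
  [[0,0,0],[-0.1,0.2,4],0],
  [[0,0,0],[-0.1,0.2,6],0],
  [[0,0,0],[-0.1,0.2,7.2],0],
  [[0,0,0],[-0.1,0.2,8],0],
  [[0,0,0],[-0.1,0.2,8],0],
  [[0,0,0],[-0.1,0.2,8],0],
  [[0,0,0],[-0.1,0.2,8],0],
])

```text
clock: 24.9
tcp_pos: [0.4728, 0.076, -0.0136]
orientation: [0.0, 0.669, 0.743, 0.0]
wrist_force: [-0.1, 0.2, 0.1]
finger_gap: 0.0852
grip_force: 0.0
```

Run:
```python
from h import *
print(env.get_state()['wrist_force']); to((.471,.0755)); im,d,w,c=look('wrist'); fingers(w,env.get_state()['tcp_pos']); print(circ(w,(.471,.0765),.066,.085,.036))
```

```text
[-0.06146332  0.15682617  0.13463353]
clock 24.9 tcp [ 0.4728  0.076  -0.0136] yaw y 6.06 gap 0.0852 shift cm [-0.03 -0.18 -0.  ]
finger -1 5478 inner y 0.0163 tip z [0.0187 0.022 ] x [-0.0086  0.0152]
finger 1 5057 inner y 0.0162 tip z [0.0186 0.0223] x [-0.0093  0.0152]
(array([471. ,  75.9]), 53.1, 9709, array([41.1, 52.4]))
```

Clear of contact. I'll lower 3 mm, centre and close.

carry_out([
  [[0,0,0],[0,-0.15,0.3],0],
  [[0,0,0],[0,-0.15,0.3],0],
  [[0,0,0],[0,-0.15,0.3],255],
  [[0,0,0],[0,-0.15,0.3],255],
  [[0,0,0],[0,-0.15,0.3],255],
  [[0,0,0],[0,-0.15,0.3],255],
  [[0,0,0],[0,-0.15,0.3],255],
  [[0,0,0],[0,-0.15,0.3],255],
], force=45)

```text
clock: 25.95
tcp_pos: [0.471, 0.0758, -0.0165]
orientation: [0.0, 0.669, 0.743, 0.0]
wrist_force: [-1.9, -0.2, 6.4]
finger_gap: 0.0654
grip_force: 48.8
```

carry_out([
  [[0,0,0],[0,0,-1],255],
  [[0,0,0],[0,0,-3],255],
  [[0,0,0],[0,0,-6],255],
  [[0,0,0],[0,0,-9],255],
  [[0,0,0],[0,0,-12],255],
  [[0,0,0],[0,0,-12],255],
  [[0,0,0],[0,0,-12],255],
  [[0,0,0],[0,0,-12],255],
])

```text
clock: 26.95
tcp_pos: [0.4696, 0.0758, 0.1015]
orientation: [-0.001, 0.669, 0.743, -0.001]
wrist_force: [-0.4, -1.0, -2.3]
finger_gap: 0.0652
grip_force: 50.6
```

Run:
```python
from h import *
print(env.get_state()['wrist_force']); to(Q['timer']); im,d,w,c=look('wrist','w9.png'); t=env.get_state()['tcp_pos']
m=np.hypot(w[...,0]-t[0],w[...,1]-t[1])<.02; print(np.percentile(w[m][:,2]-t[2],[5,50,95])); print(circ(w,t[:2],t[2]+.075,t[2]+.1,.036))
```

```text
[-0.38467784 -0.9779698  -2.26332774]
clock 26.95 tcp [0.4696 0.0758 0.1015] yaw y 6.05 gap 0.0652 shift cm [-1.60e+01 -5.74e+00  1.00e-02]
[-0.07903777  0.09344556  0.12300566]
(array([469.1,  81. ]), 70.3, 15724, array([70.1, 48.7]))
```

View pics/w9.png

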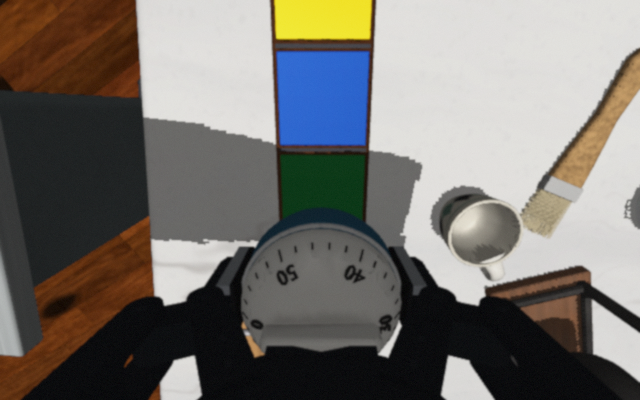

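carry_out([
  [[0,0,0],[-3,-1,0],255],
  [[0,0,0],[-8,-2.9,0],255],
  [[0,0,0],[-13,-4.7,0],255],
  [[0,0,0],[-16,-5.8,0],255],
  [[0,0,0],[-16,-5.8,3],255],
  [[0,0,0],[-16,-5.8,7],255],
  [[0,0,0],[-16,-5.8,7],255],
  [[0,0,0],[-16,-5.8,7],255],
])

```text
clock: 28.0
tcp_pos: [0.4302, -0.0894, 0.0334]
orientation: [-0.0, 0.669, 0.744, 0.0]
wrist_force: [0.6, 0.1, -1.6]
finger_gap: 0.065
grip_force: 51.4
```

Run:
```python
from h import *
print(env.get_state()['wrist_force']); to(Q['timer'])
```

```text
[ 0.60232789  0.06364253 -1.64521155]
clock 28.0 tcp [ 0.4302 -0.0894  0.0334] yaw y 6.07 gap 0.065 shift cm [ 0.01 -0.08  0.  ]
```

carry_out([
  [[0,0,0],[0,0,2],255],
  [[0,0,0],[0,0,4],255],
  [[0,0,0],[0,0,4.7],255],
  [[0,0,0],[0,0,5],255],
  [[0,0,0],[0,0,5.2],255],
  [[0,0,0],[0,0,5.2],255],
  [[0,0,0],[0,0,5.2],255],
  [[0,0,0],[0,0,5.2],255],
])

```text
clock: 29.0
tcp_pos: [0.4302, -0.0895, -0.0189]
orientation: [0.0, 0.669, 0.743, 0.0]
wrist_force: [0.4, -0.6, -1.5]
finger_gap: 0.0651
grip_force: 51.4
```

carry_out([
  [[0,0,0],[0,0,0.1],255],
  [[0,0,0],[0,0,0.1],255],
  [[0,0,0],[0,0,0.1],0],
  [[0,0,0],[0,0,0.1],0],
  [[0,0,0],[0,0,0.1],0],
  [[0,0,0],[0,0,0.1],0],
  [[0,0,0],[0,0,-3],0],
  [[0,0,0],[0,0,-6],0],
])

```text
clock: 30.0
tcp_pos: [0.4295, -0.0892, 0.0413]
orientation: [-0.001, 0.669, 0.743, -0.0]
wrist_force: [0.8, -0.6, 0.3]
finger_gap: 0.085
grip_force: 0.0
```

carry_out([
  [[0,0,0],[0,0,-4],0],
  [[0,0,0],[0,0,-9],0],
  [[0,0,0],[4,0,-14],0],
  [[0,0,0],[9,0,-16],0],
  [[0,0,0],[14,0,-16],0],
  [[0,0,0],[19,0,-16],0],
  [[0,0,0],[24,0,-16],0],
  [[0,0,0],[29,0,-16],0],
])

```text
clock: 31.0
tcp_pos: [0.399, 0.2006, 0.201]
orientation: [0.0, 0.669, 0.743, 0.0]
wrist_force: [0.2, 0.1, -0.6]
finger_gap: 0.0854
grip_force: 0.0
```

Run:
```python
from h import *
im,d,w,c=look('top','t9.png')
B=dict(egg=(.069,.088),honey=(.085,.105),salt=(.095,.112),timer=(.05,.082))
for n in Q: print(n,np.array(Q[n])*1000,circ(w,Q[n],*B[n],.037))
wt=np.load('top.npz')['w']
for n,u,v in(('mill',428,168),('cup',299,170),('lemon',185,166)):
    print(n,np.abs(w[v-14:v+15,u-14:u+15]-wt[v-14:v+15,u-14:u+15])[...,2].mean())
cv2.imwrite('pics/t9c.png',cv2.resize(im[120:275,150:500][...,::-1],(790,350),interpolation=cv2.INTER_CUBIC))
```

```text
egg [ 452.4 -328.2] (array([ 452.5, -327.3]), 50.2, 125, array([46.9, 47.2]))
honey [ 444.7 -248.6] (array([ 444.5, -247.2]), 55.0, 467, array([53.4, 52.7]))
salt [ 437.1 -169. ] (array([ 434.8, -168.3]), 33.8, 176, array([31.7, 32.1]))
timer [429.4 -89.4] (array([430. , -87.7]), 70.0, 603, array([64.6, 65.3]))
mill 0.010297639624002526
cup 0.010766892176652311
lemon 0.006942950963784922
```

View pics/t9c.png

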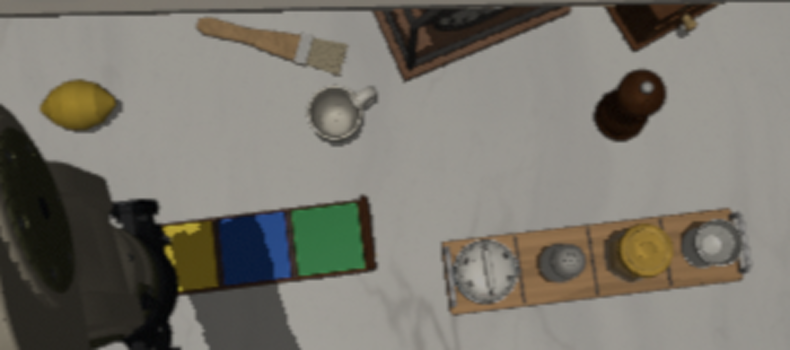

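The new rack, left to right, now holds timer (487,270), salt (562,262), honey (643,250) and egg cup (711,242). All are upright and within about 3 mm of centre. The lemon, cup and mill look undisturbed, so I'm handing in.

```bash
python3 -c "
from h import *
print(env.hand_in())"
```

```text
the job is handed in; nothing more can be done
None
```

All four things stand upright in the new rack in reversed order (timer, salt shaker, honey jar, egg cup from the left), each measured within about 3 mm of its place's centre. The pepper mill, cup and lemon were not touched, and the job was handed in at about 31 s; the hand-in returned no verdict.

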